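# Lay the stair parts in their fitted cradles

## Robot

A 6-joint arm with a two-finger parallel gripper is mounted at the origin on the work surface. World frame = base frame: x ahead of the robot, y to its left, z up, the work surface at z = 0. Lengths are in m, angles in rad, forces in N, time in s.
With the tool pointing down it reaches from about 0.325 to 0.775 m from the base axis. Payload 9.3 kg.
Tool frame: the origin (TCP) lies midway between the tips of the shut fingers; the grasp point (between the pads) lies 19 mm behind it; z points along the fingers, y is the line along which they close (so a half turn about z gives the same grasp; the last joint's range is limited). The gripper opens to 85 mm and grips with 20 to 120 N. Pads are 22 mm wide; open, the fingers measure 114 mm over their backs; the gripper's body (76 mm by 85 mm) begins 54 mm behind the grasp point. The pads swing forward as they close: fully open they stand 13 mm farther back than shut.
Start: joints at [-1.454, 0.259, 0.021, 1.334, 0, 1.418], TCP at [0.147, -0.53, 0.231] pointing down, gripper open.
Joint ranges: [-3.04, 3.04], [-0.91, 1.82], [-1.04, 1.36], [-1.92, 1.95], [-1.52, 1.45], [-3.14, 3.14]. Speed limits (rad/s): [2.22, 2.22, 2.79, 3.14, 3.14, 3.14].

## Interface

Orientations are given as [roll, pitch, yaw] about the fixed x, y, z axes, in that order (R = Rz(yaw) Ry(pitch) Rx(roll)).
In Python, from plant import sensors, optics, order gives the robot as it stands. The module is installed in compiled form; this text tells all that it offers.
- The arm moves only by the shell command python3 -m crank 'ROWS' [OPENING] [FORCE]. ROWS is JSON, a list of rows, each a list of 2 entries, a list of its own where there are three numbers: the shift along the tool's x, y, z in mm, then the turn about the tool's z in rad. In form: [[[dx, dy, dz], roll], ...]. A call has 1 to 5 rows; each row is the pose to reach, as a shift and turn from the pose commanded when the call began, along the tool's axes at that moment; what a row does not reach only later rows make up. A row lasts 1/10 s, in which the tool goes at most 50 mm and 8.59 degrees, less where a joint would pass 70% of its speed; a pose out of reach is approached as far as the arm can. A call with a gripper value outside its range is refused whole. OPENING is the finger opening in mm, from 0 to 85.4, set as the call begins (- or left out, the last holds). The fingers move at their own pace and stop on an object; FORCE is the grip in N (left out, the last holds). Time passes only in rows, so rows that repeat a pose let the fingers close. It gives the time, the measured TCP pose, the force, the opening and the grip force at its end, in the units of the state.
- sensors.get_obs(): the state, without advancing time (a new reading comes with each control period).
- optics.get_image(name): name is "scene" or "top"; returns the picture (420x560x3 uint8, red, green, blue); there is no depth.
- optics.camera_params(name): a dict with "mtx" (3x3 intrinsics, pixels), "k1" (the pictures are not rectified: a ray, as slopes to the right and down, at radius r is drawn at 1 + k1 r^2 times it, then the intrinsics apply), "R" (3x3) and "t" (3): a world point X has camera coordinates R X + t. Camera axes: x right, y down, z forward; pixel columns grow to the right and rows downward; lengths in m; the calibration is good to about 2 mm. A picture is of the moment at which its call begins. camera_params takes no time and is no camera call.
- order.sign_off(): hands the job in; it is judged then, once.
The state is a dict: "clock": time; "joint_positions": joint angles; "joint_vel": joint speeds; "joint_torque": joint torques, N m; "eef_pos": TCP position; "ee_rot": TCP orientation; "ft_force": force on the tool from outside, world axes, zero at the start; "moment": the same for the moment, N m; "finger_gap": finger opening in m; "grip_force": force on a finger pad.
Only numpy, scipy, OpenCV 4.12 (cv2) and the standard library are available. Lean on these libraries where they do the work, as an engineer would, in place of code of your own. Each camera call takes 0.05 s, during which the arm holds its last target. There are 200 camera calls.

## Task

Four finished stair parts lie about the joiner's bench: a long and a short half-round handrail piece, a round post cap and a square post cap. Put each one into the felt-lined cradle whose pocket has its shape and size, right way up and lying flat on the pocket's floor. Set them down rather than dropping them, and leave the ear defenders and the tape measure where they are.

Things in the scene. Friction and masses are not known exactly. Their poses are not given: they have to be found in the camera images.
- long_rail: The long handrail piece: hardwood, 100 mm long, 40 wide, 40 high, flat underneath, vertical sides up to 20 mm and a half-round top. Loose, 70 to 140 g. Origin: centre of the flat underside; x along the length, z up. Grips across its 40 mm width (its y); fingertips held 9 mm or more above its underside clear the cradle's rim when it is set down.
- short_rail: The short handrail piece: same section as the long one (40 wide, 40 high, half-round top) but 70 mm long. Loose, 49 to 98 g. Origin: centre of the flat underside; x along the length, y across the width, z up.
- round_cap: Round post cap: turned hardwood, 52 mm diameter, vertical sides up to 26 mm, domed above to 40 mm high. Loose, 38 to 77 g. Origin: centre of the flat underside; z up.
- square_cap: Square post cap: hardwood, 48 x 48 mm and 28 high, with a smaller 34 x 34 mm square step on top to 40 mm high. Loose, 38 to 77 g. Origin: centre of the flat underside; x and y square to its sides, z up.
- long_cradle: Cradle for the long rail: fixed to the bench; spruce board 12 thick (136 x 76 mm outside), with one 116 x 56 mm rectangular pocket 6 deep in its middle, lined with dark grey felt. The pocket floor is 6 mm above the bench, the rim 12. Origin: centre of its underside, at bench height; z up, x along the pocket's length.
- short_cradle: Cradle for the short rail: fixed to the bench; spruce board 12 thick (106 x 76 mm outside), with one 86 x 56 mm rectangular pocket 6 deep in its middle, lined with dark grey felt. The pocket floor is 6 mm above the bench, the rim 12. Origin: centre of its underside, at bench height; z up, x along the pocket's length.
- round_cradle: Cradle for the round cap: fixed to the bench; spruce board 12 thick (88 x 88 mm outside), with one 68 mm diameter round pocket 6 deep in its middle, lined with dark grey felt. The pocket floor is 6 mm above the bench, the rim 12. Origin: centre of its underside, at bench height; z up, x and y square to the board's sides.
- square_cradle: Cradle for the square cap: fixed to the bench; spruce board 12 thick (84 x 84 mm outside), with one 64 x 64 mm square pocket 6 deep in its middle, lined with dark grey felt. The pocket floor is 6 mm above the bench, the rim 12. Origin: centre of its underside, at bench height; z up, x and y square to the pocket's sides.
- ear_defenders: Bystander: black ear defenders lying on the bench beyond the work, 148 mm wide (y), the two cups 76 mm high, the headband reaching 146 mm away (+x) from the cups. Origin: on the bench, midway under the cups.
- tape_measure: Bystander: black and yellow tape measure standing on the bench beyond the work, 65 (x) x 38 x 60 mm high, with a steel end that sticks out 22 mm to -x. Origin: centre of its underside.
Mind the look-alikes: they are no part of the job. What is shaped like the round_cap but blue or yellow is not meant.

How it is judged:
By the outcome, as a careful person would: the job done as asked, in the order asked, and still so for the second after the job is handed in, with the robot touching nothing.
It also fails if it takes over 109 s, if anything falls off the work surface, if the arm or the gripper's body presses on something with over 40 N, if the wrist force passes 120 N, or if a joint passes its speed limit or range.

## Working session

There is one attempt and no reset: what is moved stays moved. The work goes in short steps, Python scripts to look and compute and a shell command to move; the robot and the scene stay as the last step left them, time stands still between calls to the robot, and variables do not carry over. Pictures are saved under pics/ and viewed, at most 14 in all, crops included, and the job is handed in when it is done.

```bash
mkdir -p pics; python3 - <<'E'
from plant import sensors, optics
import cv2
for n in("scene","top"):
    im=optics.get_image(n); cv2.imwrite(f"pics/{n}0.png",im[:,:,::-1]); p=optics.camera_params(n); print(n,p)
print(sensors.get_obs())
E
```

```text
scene {'mtx': array([[446.622666  ,   0.        , 284.71733142],
       [  0.        , 446.622666  , 215.21134861],
       [  0.        ,   0.        ,   1.        ]]), 'k1': -0.020084815354542367, 'R': array([[ 0.09405706,  0.99555481, -0.00488711],
       [ 0.85490212, -0.08328228, -0.51206096],
       [-0.51019176,  0.04398495, -0.85893521]]), 't': array([-0.0531382 , -0.48390422,  1.45183459])}
top {'mtx': array([[486.43044296,   0.        , 280.11889572],
       [  0.        , 486.43044296, 206.88047351],
       [  0.        ,   0.        ,   1.        ]]), 'k1': 0.008612988477028452, 'R': array([[-0.00100282, -0.99998951, -0.00446967],
       [-0.99679237,  0.00135727, -0.08001953],
       [ 0.08002475,  0.00437509, -0.99678328]]), 't': array([0.00597639, 0.57558956, 1.06964276])}
{'clock': 0.1, 'joint_positions': array([-1.45361779e+00,  2.59140857e-01,  2.08406565e-02,  1.33368585e+00,
        2.02454177e-05,  1.41821440e+00]), 'joint_vel': array([-0.00061731, -0.00200906,  0.00043579, -0.00165537,  0.00041281,
        0.00028059]), 'joint_torque': array([ 4.71578096e-03, -5.56691122e+01,  3.45074379e+01,  1.15867282e-02,
       -3.35653476e-04, -8.71463925e-06]), 'eef_pos': array([ 0.14655745, -0.52986191,  0.2307251 ]), 'ee_rot': array([-3.14041983e+00, -2.00837156e-04,  2.69760335e-01]), 'ft_force': array([0.49426105, 0.37526526, 0.26946045]), 'moment': array([ 0.04682398, -0.00908967,  0.05040378]), 'grip_force': 0.0, 'finger_gap': 0.08547933928877502}
```

View pics/top0.png

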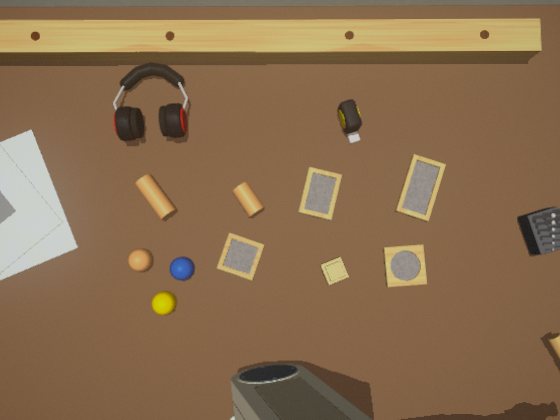

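View pics/scene0.png

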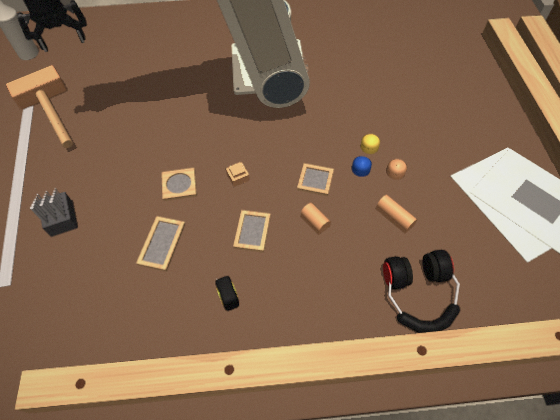

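The top view shows these items, by pixel:
- **Parts:** long rail (155,197), short rail (248,200), square cap (335,271).
- **Cradles:** long (421,187), short (320,193), round (405,266), square (240,256).
- **Round-cap candidates:** orange wood (139,260), blue (181,268), yellow (163,303). The wood-coloured one fits, since blue and yellow are excluded.

I'll confirm the round cap in an enlarged crop and measure everything.

```bash
cat > h.py <<'E'
import numpy as np, cv2
from plant import sensors, optics
def ray(n,uv,z):
    p=optics.camera_params(n); uv=np.atleast_2d(uv).astype(float)
    d0=(uv-p["mtx"][:2,2])/p["mtx"][0,0]; d=d0.copy()
    for _ in range(10): d=d0/(1+p["k1"]*(d**2).sum(1,keepdims=True))
    w=np.c_[d,np.ones(len(d))]@p["R"]; C=-p["R"].T@p["t"]
    return C+w*((z-C[2])/w[:,2:])
def pix(n,X):
    p=optics.camera_params(n); c=p["R"]@np.asarray(X,float)+p["t"]; d=c[:2]/c[2]
    return p["mtx"][0,0]*d*(1+p["k1"]*d@d)+p["mtx"][:2,2]
def find(im,n,uv,z,thr=110):
    m=(im[:,:,0]>thr).astype(np.uint8)
    cs,_=cv2.findContours(m,cv2.RETR_EXTERNAL,cv2.CHAIN_APPROX_NONE)
    c=max((c for c in cs if cv2.contourArea(c)>60),key=lambda c:cv2.pointPolygonTest(c,uv,True))
    P=ray(n,c[:,0],z)[:,:2]*1000
    r=cv2.minAreaRect(P.astype(np.float32)); b=cv2.boxPoints(r)
    e=max((b[1]-b[0],b[2]-b[1]),key=np.linalg.norm)
    a=np.arctan2(e[1],e[0]); a=(a+np.pi/2)%np.pi-np.pi/2
    return np.round(r[0],1),np.round(sorted(r[1]),1),round(float(a),3)
PTS=dict(long_rail=((155,197),.015),short_rail=((248,200),.015),round_cap=((139,260),.015),square_cap=((335,271),.016),
 long_cradle=((421,187),.012),short_cradle=((320,193),.012),round_cradle=((405,266),.012),square_cradle=((240,256),.012))
E
python3 - <<'E'
from h import *
T=optics.get_image("top");S=optics.get_image("scene")
for k,(uv,z) in PTS.items():
    c,s,a=find(T,"top",uv,z)
    q=pix("scene",[*c/1000,z]); print(k,c,s,a,"| scene",find(S,"scene",tuple(map(float,q)),z))
a=cv2.resize(T[170:320,110:360,::-1],None,fx=3.2,fy=2*1.6,interpolation=2)[:,:800]
b=cv2.resize(S[110:240,210:430,::-1],None,fx=3.6,fy=3.6,interpolation=2)
b=cv2.resize(b,(440,260)); a=cv2.resize(a,(560,336)); o=np.zeros((596,560,3),np.uint8);o[:336]=a;o[336:,:440]=b
cv2.imwrite("pics/crop.png",o)
E
```

```text
long_rail [586.7   8.5] [ 950.6 1302.9] 1.569 | scene (array([354. , -49.5]), array([1403.4, 1974. ]), 1.467)
short_rail [586.7   8.5] [ 950.6 1302.9] 1.569 | scene (array([354. , -49.5]), array([1403.4, 1974. ]), 1.467)
round_cap [586.7   8.5] [ 950.6 1302.9] 1.569 | scene (array([354. , -49.5]), array([1403.4, 1974. ]), 1.467)
square_cap [586.6   8.5] [ 949.8 1301.7] 1.569 | scene (array([354.8, -49.5]), array([1402., 1972.]), 1.467)
long_cradle [587.    8.5] [ 953.2 1306.5] 1.569 | scene (array([351.5, -49.5]), array([1407.7, 1980. ]), 1.467)
short_cradle [587.    8.5] [ 953.2 1306.5] 1.569 | scene (array([351.5, -49.5]), array([1407.7, 1980. ]), 1.467)
round_cradle [587.    8.5] [ 953.2 1306.5] 1.569 | scene (array([351.5, -49.5]), array([1407.7, 1980. ]), 1.467)
square_cradle [587.    8.5] [ 953.2 1306.5] 1.569 | scene (array([351.5, -49.5]), array([1407.7, 1980. ]), 1.467)
```

View pics/crop.png

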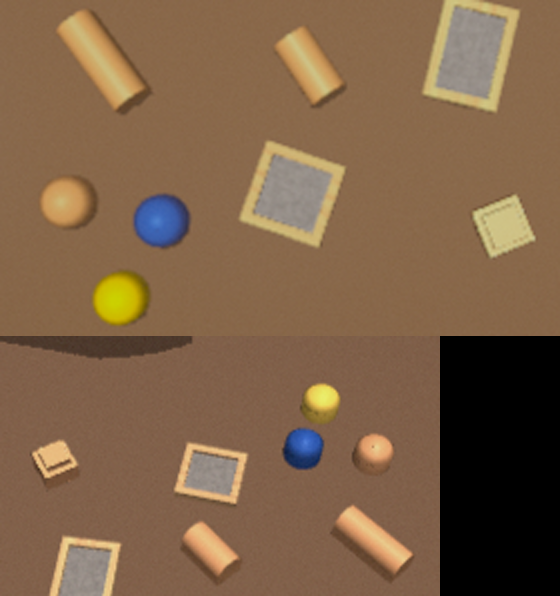

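The crop shows all parts upright. The wood-coloured dome at (68,203) in the crop is the round cap; the blue and yellow ones are the look-alikes. Exposure differs between frames, so I'll set the threshold relative to the bench.

```bash
sed -i 's/    m=(im.*/    m=(im[:,:,0]>thr*np.median(im[:,:,0])).astype(np.uint8)/; s/thr=110/thr=1.3/' h.py
python3 - <<'E'
from h import *
T=optics.get_image("top");S=optics.get_image("scene")
cv2.imwrite("pics/t_raw.png",T[:,:,::-1])
for n,im in(("top",T),("scene",S)): print(n,np.median(im.reshape(-1,3),0))
for k,(uv,z) in PTS.items():
    c,s,a=find(T,"top",uv,z)
    q=pix("scene",[*c/1000,z]); print(k,c,s,a,"| scene",find(S,"scene",tuple(map(float,q)),z))
E
```

```text
top [134. 102.  73.]
scene [126.  94.  72.]
long_rail [602.7 292.6] [ 33.6 102.6] 0.646 | scene (array([587.1, 286.8]), array([ 38.5, 103.4]), 0.642)
short_rail [596.3  80.3] [33.9 71.5] 0.59 | scene (array([580.6,  74.7]), array([37.4, 74.5]), 0.588)
round_cap [458.2 324.5] [40.4 42.6] 0.021 | scene (array([448.2, 322.7]), array([43.9, 47.9]), -0.096)
square_cap [ 433.6 -116.2] [47.7 48.2] -1.194 | scene (array([ 422.1, -117.8]), array([49.1, 52.5]), 0.378)
long_cradle [ 621.8 -314.4] [ 75.8 135.9] -0.318 | scene (array([ 619. , -316.3]), array([ 77.4, 137.9]), -0.319)
short_cradle [608.7 -85.2] [ 76.6 105.9] -0.241 | scene (array([605.9, -87.7]), array([ 77.2, 107.4]), -0.242)
round_cradle [ 444.9 -275.2] [87.8 88.9] 0.072 | scene (array([ 442.7, -277.3]), array([89.5, 89.6]), -1.491)
square_cradle [465.8  95.4] [84.2 84.6] 1.238 | scene (array([463.4,  92.6]), array([85.4, 85.5]), 1.238)
```

```bash
cat > plan.py <<'E'
import sys, numpy as np
from plant import sensors
# x y z(mm) yaw(unwrapped) -> successive calls, each (tool shift mm, turn)
x,y,z,Y=map(float,sys.argv[1:5]); o=sensors.get_obs(); j=o["joint_positions"]
p=o["eef_pos"]*1000; c=j[0]-j[5]+np.pi; d=np.array([x,y,z])-p; dY=Y-c
n=max(1,int(np.ceil(max(np.linalg.norm(d)/235,abs(dY)/.72))))
print("t",round(o["clock"],2),"pos",p.round(1),"Y",round(c,3),"rpy",o["ee_rot"].round(3),"gap",round(o["finger_gap"]*1000,1),"grip",round(o["grip_force"],1),"F",o["ft_force"].round(1))
for i in range(n):
    a=c+dY*i/n; s=d/n
    print([round(v,1) for v in (np.cos(a)*s[0]+np.sin(a)*s[1], np.sin(a)*s[0]-np.cos(a)*s[1], -s[2])], round(-dY/n,3))
E
python3 plan.py 600.7 288 130 3.788
python3 - <<'E'
from h import *
T=optics.get_image("top");S=optics.get_image("scene")
for th in(1.05,1.15,1.2):
  for b in(3,):
    print(th,find(cv2.GaussianBlur(T,(5,5),0),"top",(139,260),.02,th),find(cv2.GaussianBlur(S,(5,5),0),"scene",(397.,169.),.02,th))
E
```

```text
t 0.3 pos [ 146.6 -530.   231.1] Y 0.27 rpy [-3.141 -0.     0.27 ] gap 85.2 grip 0.0 F [0.5 1.5 0.6]
[np.float64(131.1), np.float64(-133.5), np.float64(20.2)] -0.704
[np.float64(186.4), np.float64(-16.9), np.float64(20.2)] -0.704
[np.float64(153.0), np.float64(107.7), np.float64(20.2)] -0.704
[np.float64(47.0), np.float64(181.1), np.float64(20.2)] -0.704
[np.float64(-81.3), np.float64(168.5), np.float64(20.2)] -0.704
1.05 (array([457.8, 323.5]), array([49.4, 49.8]), -0.776) (array([451. , 321.3]), array([54.6, 58. ]), 0.506)
1.15 (array([458.3, 323. ]), array([44.7, 46.7]), 0.021) (array([451.5, 320.4]), array([46.3, 55.6]), -0.214)
1.2 (array([457.8, 323.5]), array([43.1, 43.6]), -0.776) (array([450. , 320.9]), array([46.6, 51.2]), -0.097)
```

```bash
sed -i 's/round(v,1) for/float(round(v,1)) for/' plan.py
python3 -m crank '[[[131,-133,20],-0.7],[[131,-133,20],-0.7],[[131,-133,20],-0.7],[[131,-133,20],-0.7],[[131,-133,20],-0.7]]' 85 60
python3 plan.py 600.7 288 130 3.788
```

```text
clock: 0.9
eef_pos: [0.2386, -0.363, 0.2113]
ee_rot: [-3.141, -0.001, 0.979]
ft_force: [-0.1, -0.3, -0.3]
finger_gap: 0.0849
grip_force: 0.0
t 0.9 pos [ 238.6 -363.   211.3] Y 0.979 rpy [-3.141e+00 -1.000e-03  9.790e-01] gap 84.9 grip 0.0 F [-0.1 -0.3 -0.3]
[185.6, -15.7, 20.3] -0.702
[151.8, 107.9, 20.3] -0.702
[46.2, 180.4, 20.3] -0.702
[-81.3, 167.5, 20.3] -0.702
```

Signs are right.

```bash
python3 -m crank '[[[186,-16,20],-0.7],[[186,-16,20],-0.7],[[186,-16,20],-0.7],[[186,-16,20],-0.7],[[186,-16,20],-0.7]]' >/dev/null
python3 -m crank '[[[152,108,20],-0.7],[[152,108,20],-0.7],[[152,108,20],-0.7],[[152,108,20],-0.7],[[152,108,20],-0.7]]' >/dev/null
python3 -m crank '[[[46,180,20],-0.7],[[46,180,20],-0.7],[[46,180,20],-0.7],[[46,180,20],-0.7],[[46,180,20],-0.7]]' >/dev/null
python3 -m crank '[[[-81,167,20],-0.7],[[-81,167,20],-0.7],[[-81,167,20],-0.7],[[-81,167,20],-0.7],[[-81,167,20],-0.7]]' >/dev/null
python3 plan.py 600.7 288 130 3.788
```

```text
t 2.9 pos [608.3 283.  129.2] Y 3.779 rpy [ 3.141e+00 -1.000e-03 -2.504e+00] gap 85.2 grip 0.0 F [-1.5 -0.6 -0. ]
[3.1, 8.6, -0.8] -0.009
```

```bash
python3 -m crank '[[[3,8.6,40],-0.01],[[3,8.6,75],-0.01],[[3,8.6,75],-0.01]]'
python3 plan.py 600.7 288 8 3.788
python3 - <<'E'
from h import *
S=optics.get_image("scene"); T=optics.get_image("top")
o=np.hstack([cv2.resize(S[150:270,320:450,::-1],(433,400)),cv2.resize(T[140:260,90:220,::-1],(367,400))]); cv2.imwrite("pics/g1.png",o)
E
```

```text
clock: 3.2
eef_pos: [0.5969, 0.2838, 0.0516]
ee_rot: [3.139, -0.008, -2.503]
ft_force: [-0.1, -0.1, -0.8]
finger_gap: 0.0851
grip_force: 0.0
t 3.2 pos [596.9 283.8  51.6] Y 3.78 rpy [ 3.139 -0.008 -2.503] gap 85.1 grip 0.0 F [-0.1 -0.1 -0.8]
[-5.6, 1.1, 43.6] -0.008
```

View pics/g1.png

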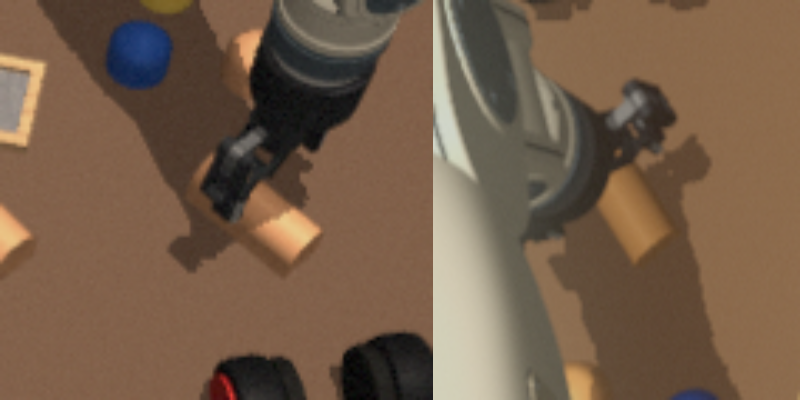

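The gripper straddles the rail near its middle: finger at (240,175) in the left half, rail end at (305,255). Continuing down.

```bash
python3 -m crank '[[[0,0,0],0],[[0,0,0],0]]' >/dev/null; python3 plan.py 600.7 288 8 3.788
```

```text
t 3.5 pos [600.8 284.6  58.4] Y 3.779 rpy [-3.141e+00  3.000e-03 -2.504e+00] gap 85.0 grip 0.0 F [ 0.  -0.5 -0.3]
[-1.9, 2.8, 50.4] -0.009
```

```bash
python3 -m crank '[[[-1,2,15],-0.01],[[-1,2,30],-0.01],[[-1,2,40],-0.01],[[-1,2,40],-0.01],[[-1,2,40],-0.01]]' >/dev/null; python3 plan.py 600.7 288 8 3.788
```

```text
t 4.0 pos [599.7 286.7  17. ] Y 3.79 rpy [-3.141e+00  1.000e-03 -2.494e+00] gap 85.0 grip 0.0 F [ 0.2 -0.9 -0. ]
[-1.6, 0.5, 9.0] 0.002
```

```bash
python3 -m crank '[[[-1,0,5],0],[[-1,0,9],0],[[-1,0,9],0],[[-1,0,9],0]]' >/dev/null; python3 plan.py 600.7 288 8 3.788
python3 -m crank '[[[0,0,0],0],[[0,0,0],0],[[0,0,0],0],[[0,0,0],0],[[0,0,0],0]]' 30 60
python3 -m crank '[[[0,0,0],0],[[0,0,0],0],[[0,0,0],0]]'
```

```text
t 4.4 pos [600.1 287.2   7.2] Y 3.79 rpy [ 3.142 -0.    -2.493] gap 85.2 grip 0.0 F [-0.1  0.6  0.2]
[-1.0, 0.2, -0.8] 0.002
clock: 4.9
eef_pos: [0.6003, 0.2873, 0.0077]
ee_rot: [-3.141, 0.001, -2.493]
ft_force: [-0.6, 0.2, 3.4]
finger_gap: 0.0386
grip_force: 62.3
clock: 5.2
eef_pos: [0.6003, 0.2873, 0.0077]
ee_rot: [-3.141, 0.001, -2.493]
ft_force: [-0.8, 0.2, 6.2]
finger_gap: 0.0387
grip_force: 62.4
```

```bash
python3 -m crank '[[[0,0,-20],0],[[0,0,-60],0],[[0,0,-100],0],[[0,0,-110],0],[[0,0,-110],0]]'; python3 plan.py 620.5 -315.3 100 2.823
```

```text
clock: 5.7
eef_pos: [0.6008, 0.2875, 0.1189]
ee_rot: [-3.141, 0.003, -2.493]
ft_force: [0.8, -0.1, -1.6]
finger_gap: 0.0383
grip_force: 61.7
t 5.7 pos [600.8 287.5 118.9] Y 3.79 rpy [-3.141e+00  3.000e-03 -2.493e+00] gap 38.3 grip 61.7 F [ 0.8 -0.1 -1.6]
[116.1, -164.1, 6.3] 0.322
[58.1, -192.4, 6.3] 0.322
[-5.8, -200.9, 6.3] 0.322
```

```bash
python3 -m crank '[[[16,-23,0],0.06],[[46,-65,0],0.19],[[76,-107,2],0.32],[[100,-142,4],0.32],[[116,-164,6],0.32]]' >/dev/null
python3 -m crank '[[[12,-38,0],0.06],[[24,-80,2],0.19],[[36,-120,2],0.32],[[47,-155,4],0.32],[[58,-192,6],0.32]]' >/dev/null
python3 -m crank '[[[-1,-45,0],0.06],[[-3,-90,2],0.19],[[-4,-135,2],0.32],[[-5,-175,4],0.32],[[-6,-201,6],0.32]]' >/dev/null
python3 -m crank '[[[0,0,0],0],[[0,0,0],0],[[0,0,0],0]]' >/dev/null
python3 plan.py 620.5 -315.3 15 2.823
```

```text
t 7.5 pos [ 620.9 -313.7   98.1] Y 2.831 rpy [ 3.141e+00 -2.000e-03  2.831e+00] gap 38.6 grip 61.6 F [-0.2  0.  -0.7]
[-0.1, -1.7, 83.1] 0.008
```

```bash
python3 -m crank '[[[0,-1.7,20],0.008],[[0,-1.7,50],0.008],[[0,-1.7,68],0.008],[[0,-1.7,68],0.008],[[0,-1.7,68],0.008]]' >/dev/null
python3 plan.py 620.5 -315.3 14 2.823
python3 - <<'E'
from h import *
S=optics.get_image("scene"); T=optics.get_image("top")
o=np.hstack([cv2.resize(S[190:300,100:220,::-1],(433,400)),cv2.resize(T[130:250,360:490,::-1],(367,400))]); cv2.imwrite("pics/p1.png",o)
E
```

```text
t 8.0 pos [ 621.1 -315.5   31.8] Y 2.823 rpy [ 3.141 -0.     2.823] gap 38.3 grip 61.6 F [1.2 0.  0.4]
[0.6, 0.0, 17.8] 0.0
```

View pics/p1.png

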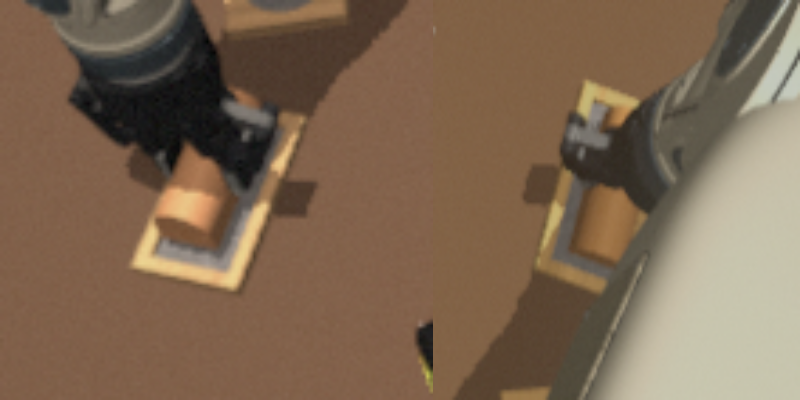

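The rail (end at (190,225), left half) hangs aligned inside the pocket outline. Lowering it.

```bash
python3 -m crank '[[[0,0,6],0],[[0,0,12],0],[[0,0,15],0],[[0,0,17],0],[[0,0,17],0]]' >/dev/null
python3 -m crank '[[[0,0,0],0],[[0,0,0.5],0],[[0,0,1],0],[[0,0,1],0]]'
```

```text
clock: 9.0
eef_pos: [0.6208, -0.3166, 0.0137]
ee_rot: [-3.141, 0.0, 2.822]
ft_force: [-1.4, 1.5, 4.2]
finger_gap: 0.0389
grip_force: 62.2
```

```bash
python3 -m crank '[[[0,0,0],0],[[0,0,0],0],[[0,0,0],0],[[0,0,0],0]]' 65 60
python3 -m crank '[[[0,0,-10],0],[[0,0,-40],0],[[0,0,-80],0],[[0,0,-110],0],[[0,0,-110],0]]' 85 60
python3 plan.py 594.5 78.9 100 3.732
```

```text
clock: 9.4
eef_pos: [0.6207, -0.3165, 0.0132]
ee_rot: [3.142, -0.0, 2.822]
ft_force: [-0.8, 0.2, 0.4]
finger_gap: 0.0648
grip_force: 0.0
clock: 9.9
eef_pos: [0.6225, -0.3177, 0.1294]
ee_rot: [-3.139, 0.008, 2.822]
ft_force: [0.3, 0.0, -0.0]
finger_gap: 0.0852
grip_force: 0.0
t 9.9 pos [ 622.5 -317.7  129.4] Y 2.822 rpy [-3.139  0.008  2.822] gap 85.2 grip 0.0 F [ 0.3  0.  -0. ]
[75.6, 183.8, 14.7] -0.455
[-12.9, 198.4, 14.7] -0.455
```

```bash
python3 -m crank '[[[15,37,3],-0.1],[[35,80,7],-0.25],[[55,125,11],-0.4],[[76,165,14],-0.46],[[76,184,14],-0.46]]' >/dev/null
python3 -m crank '[[[-2,40,3],-0.1],[[-5,80,7],-0.25],[[-8,125,11],-0.4],[[-13,170,14],-0.45],[[-13,198,14],-0.45]]' >/dev/null
python3 -m crank '[[[0,0,0],0],[[0,0,0],0],[[0,0,0],0]]' >/dev/null
python3 plan.py 594.5 78.9 8 3.732
python3 - <<'E'
from h import *
S=optics.get_image("scene"); T=optics.get_image("top")
p=PTS["long_cradle"]
for z in (.012,.035): print(find(T,"top",(421.,187.),z))
o=np.hstack([cv2.resize(S[190:300,100:220,::-1],(433,400)),cv2.resize(T[130:250,360:490,::-1],(367,400))]); cv2.imwrite("pics/p2.png",o)
E
```

```text
t 11.2 pos [591.8  79.   95.3] Y 3.731 rpy [-3.141 -0.    -2.552] gap 85.3 grip 0.0 F [-0.2 -0.1 -0.8]
[-2.1, -1.6, 87.3] -0.001
(array([ 621.8, -314.4]), array([ 75.8, 135.9]), -0.318)
(array([ 619. , -307.8]), array([ 74.2, 133. ]), -0.318)
```

View pics/p2.png

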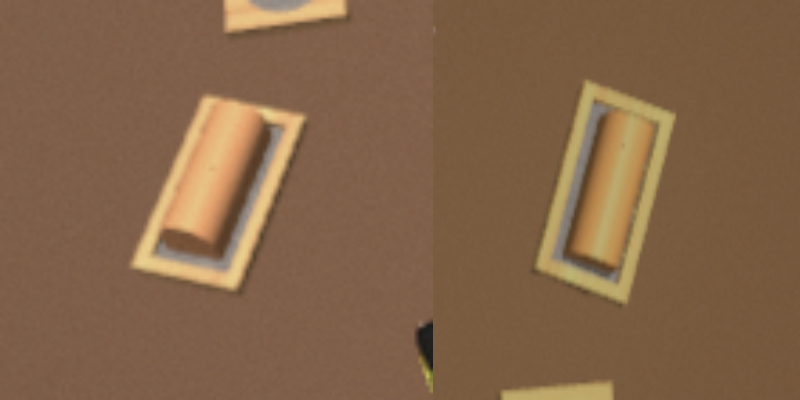

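The long rail lies flat inside its pocket; in the right half it runs from (628,110) to (595,265), with felt visible around it. Next, the short rail.

```bash
python3 -m crank '[[[-2,-1.5,25],0],[[-2,-1.5,55],0],[[-2,-1.5,75],0],[[-2,-1.5,78],0],[[-2,-1.5,78],0]]' >/dev/null
python3 -m crank '[[[0,0,3],0],[[0,0,7],0],[[0,0,9],0],[[0,0,9],0],[[0,0,9],0]]' >/dev/null
python3 plan.py 594.5 78.9 8 3.732
python3 -m crank '[[[0,0,0],0],[[0,0,0],0],[[0,0,0],0],[[0,0,0],0],[[0,0,0],0]]' 30 60
python3 -m crank '[[[0,0,0],0],[[0,0,0],0],[[0,0,0],0]]'
```

```text
t 12.3 pos [594.2  79.8   8.5] Y 3.732 rpy [-3.141  0.    -2.551] gap 84.8 grip 0.0 F [-0.3  0.1 -0.1]
[0.3, -0.9, 0.5] -0.0
clock: 12.8
eef_pos: [0.5944, 0.0798, 0.0087]
ee_rot: [-3.141, 0.001, -2.551]
ft_force: [-0.7, -0.7, 4.4]
finger_gap: 0.0385
grip_force: 61.6
clock: 13.1
eef_pos: [0.5944, 0.0798, 0.0087]
ee_rot: [-3.141, 0.001, -2.551]
ft_force: [-1.2, -0.2, 6.2]
finger_gap: 0.0386
grip_force: 61.7
```

```bash
python3 -m crank '[[[0,0,-15],0],[[0,0,-45],0],[[0,0,-70],0],[[0,0,-80],0],[[0,0,-80],0]]' >/dev/null; python3 plan.py 607.3 -86.4 90 2.9
```

```text
t 13.6 pos [594.7  79.8  89.2] Y 3.732 rpy [-3.140e+00  2.000e-03 -2.551e+00] gap 38.6 grip 61.0 F [ 0.7 -0.4 -0.7]
[41.0, -72.5, -0.4] 0.416
[8.2, -82.9, -0.4] 0.416
```

```bash
python3 -m crank '[[[8,-15,0],0.08],[[17,-30,0],0.2],[[28,-50,0],0.32],[[41,-72,0],0.42],[[41,-72,0],0.42]]' >/dev/null
python3 -m crank '[[[3,-25,0],0.1],[[5,-45,0],0.22],[[7,-65,0],0.35],[[8,-83,0],0.42],[[8,-83,0],0.42]]' >/dev/null
python3 -m crank '[[[0,0,10],0],[[0,0,30],0],[[0,0,50],0],[[0,0,55],0],[[0,0,55],0]]' >/dev/null
python3 -m crank '[[[0,0,0],0],[[0,0,0],0]]' >/dev/null
python3 plan.py 607.3 -86.4 14.5 2.9
```

```text
t 15.3 pos [606.9 -85.9  34.1] Y 2.892 rpy [3.142e+00 1.000e-03 2.892e+00] gap 38.6 grip 61.0 F [-0.1 -0.1  0.3]
[-0.5, -0.4, 19.6] -0.008
```

```bash
python3 -m crank '[[[0,0,6],0],[[0,0,12],0],[[0,0,16],0],[[0,0,18.5],-0.008],[[0,0,18.5],-0.008]]' >/dev/null
python3 -m crank '[[[0,0,0],0],[[0,0,0.5],0],[[0,0,1],0],[[0,0,1],0]]'
```

```text
clock: 16.2
eef_pos: [0.6063, -0.0861, 0.0147]
ee_rot: [-3.141, 0.001, 2.9]
ft_force: [-3.7, 1.5, 10.7]
finger_gap: 0.0384
grip_force: 62.3
```

```bash
python3 -m crank '[[[0,0,0],0],[[0,0,0],0],[[0,0,0],0],[[0,0,0],0]]' 65 60
python3 -m crank '[[[0,0,-10],0],[[0,0,-40],0],[[0,0,-80],0],[[0,0,-105],0],[[0,0,-105],0]]' 75 60
python3 plan.py 458 321.5 110 4.08
```

```text
clock: 16.6
eef_pos: [0.6063, -0.086, 0.0136]
ee_rot: [3.142, -0.0, 2.9]
ft_force: [0.6, 0.5, 0.5]
finger_gap: 0.0651
grip_force: 0.0
clock: 17.1
eef_pos: [0.6082, -0.0865, 0.1236]
ee_rot: [-3.141, 0.007, 2.9]
ft_force: [-0.4, 0.0, 0.6]
finger_gap: 0.0754
grip_force: 0.0
t 17.1 pos [608.2 -86.5 123.6] Y 2.9 rpy [-3.141  0.007  2.9  ] gap 75.4 grip 0.0 F [-0.4  0.   0.6]
[121.8, 180.1, 6.8] -0.59
[1.0, 217.4, 6.8] -0.59
```

```bash
python3 -m crank '[[[24,36,1],-0.12],[[50,72,2],-0.26],[[75,110,4],-0.4],[[100,148,6],-0.54],[[122,180,7],-0.59]]' >/dev/null
python3 -m crank '[[[0,43,1],-0.12],[[0,90,2],-0.26],[[1,138,4],-0.4],[[1,182,6],-0.54],[[1,217,7],-0.59]]' >/dev/null
python3 -m crank '[[[0,0,0],0],[[0,0,0],0],[[0,0,0],0]]' >/dev/null
python3 plan.py 458 321.5 65 4.08
python3 - <<'E'
from h import *
S=optics.get_image("scene"); T=optics.get_image("top")
o=np.hstack([cv2.resize(S[110:230,320:450,::-1],(433,400)),cv2.resize(T[140:250,260:380,::-1],(367,400))]); cv2.imwrite("pics/p3.png",o)
E
```

```text
t 18.4 pos [456.2 320.9 104.7] Y 4.079 rpy [-3.142 -0.    -2.204] gap 74.9 grip 0.0 F [-0.4  0.3 -0.3]
[-1.6, -1.1, 39.7] -0.001
```

View pics/p3.png

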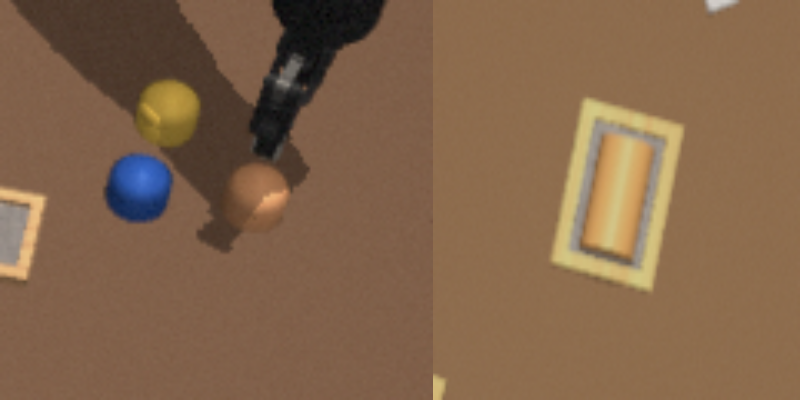

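The short rail is centred in its pocket (right half). The gripper stands above the wood-coloured cap (258,197), clear of blue (140,187) and yellow (168,112).

```bash
python3 -m crank '[[[-1.5,-1,20],0],[[-1.5,-1,50],0],[[-1.5,-1,75],0],[[-1.5,-1,84],0],[[-1.5,-1,84],0]]' >/dev/null
python3 -m crank '[[[0,0,4],0],[[0,0,8],0],[[0,0,10],0],[[0,0,10],0],[[0,0,10],0]]' >/dev/null
python3 plan.py 458 321.5 10 4.08
python3 -m crank '[[[0,0,0],0],[[0,0,0],0],[[0,0,0],0],[[0,0,0],0],[[0,0,0],0]]' 40 40
python3 -m crank '[[[0,0,0],0],[[0,0,0],0],[[0,0,0],0]]'
```

```text
t 19.5 pos [457.8 322.3  11.1] Y 4.08 rpy [-3.141  0.    -2.203] gap 74.7 grip 0.0 F [0.  0.  0.2]
[0.5, -0.7, 1.1] -0.0
clock: 20.0
eef_pos: [0.4578, 0.3223, 0.0115]
ee_rot: [-3.141, 0.001, -2.203]
ft_force: [-1.5, -1.0, 6.4]
finger_gap: 0.0499
grip_force: 40.9
clock: 20.3
eef_pos: [0.4578, 0.3223, 0.0115]
ee_rot: [-3.141, 0.001, -2.203]
ft_force: [-1.9, -0.3, 6.5]
finger_gap: 0.0501
grip_force: 40.9
```

```bash
python3 -m crank '[[[0,0,-15],0],[[0,0,-45],0],[[0,0,-80],0],[[0,0,-95],0],[[0,0,-95],0]]' >/dev/null; python3 plan.py 443.8 -276.3 100 3.0
```

```text
t 20.8 pos [458.8 322.8 108.1] Y 4.08 rpy [-3.14   0.004 -2.203] gap 49.9 grip 42.0 F [ 0.3  0.5 -0.3]
[164.0, -114.0, 2.7] 0.36
[113.3, -164.5, 2.7] 0.36
[48.1, -193.9, 2.7] 0.36
```

```bash
python3 -m crank '[[[25,-17,0],0.06],[[60,-42,0],0.15],[[98,-68,0],0.25],[[134,-93,2],0.36],[[164,-114,2],0.36]]' >/dev/null
python3 -m crank '[[[24,-35,0],0.06],[[48,-70,0],0.15],[[72,-105,0],0.25],[[95,-138,2],0.36],[[113,-164,2],0.36]]' >/dev/null
python3 -m crank '[[[10,-42,0],0.06],[[21,-85,0],0.15],[[32,-128,0],0.25],[[42,-168,2],0.36],[[48,-194,2],0.36]]' >/dev/null
python3 -m crank '[[[0,0,10],0],[[0,0,30],0],[[0,0,50],0],[[0,0,60],0],[[0,0,60],0]]' >/dev/null
python3 -m crank '[[[0,0,0],0],[[0,0,0],0]]' >/dev/null
python3 plan.py 443.8 -276.3 17.2 3.0
python3 - <<'E'
from h import *
S=optics.get_image("scene"); T=optics.get_image("top")
o=np.hstack([cv2.resize(S[140:230,130:230,::-1],(433,400)),cv2.resize(T[220:320,350:450,::-1],(367,400))]); cv2.imwrite("pics/p4.png",o)
E
```

```text
t 23.0 pos [ 443.3 -276.4   40.5] Y 3.0 rpy [-3.141e+00  1.000e-03  3.000e+00] gap 50.1 grip 42.0 F [-0.2 -0.1 -0.5]
[-0.5, 0.2, 23.3] 0.0
```

View pics/p4.png

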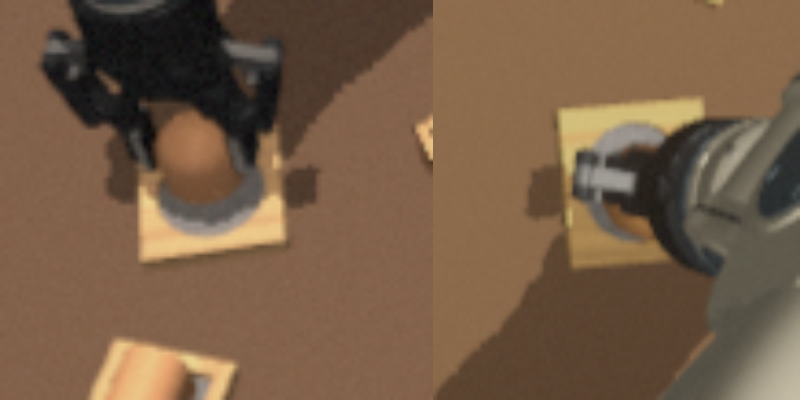

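The cap hangs over the round pocket: dome at (197,150), pocket rim bottom at (210,235) in the left half. It is within about 2 mm of centre, so I'm lowering it.

```bash
python3 -m crank '[[[-1,0,6],0],[[-1,0,12],0],[[-1,0,18],0],[[-1,0,22],0],[[-1,0,22],0]]' >/dev/null
python3 -m crank '[[[0,0,0],0],[[0,0,0.5],0],[[0,0,1],0],[[0,0,1],0]]'
```

```text
clock: 24.0
eef_pos: [0.4437, -0.2764, 0.0174]
ee_rot: [-3.141, 0.0, 3.0]
ft_force: [-2.0, 2.8, 10.8]
finger_gap: 0.0501
grip_force: 43.1
```

```bash
python3 -m crank '[[[0,0,0],0],[[0,0,0],0],[[0,0,0],0],[[0,0,0],0]]' 75 40
python3 -m crank '[[[0,0,-10],0],[[0,0,-40],0],[[0,0,-80],0],[[0,0,-90],0],[[0,0,-90],0]]' 80 40
python3 plan.py 434.2 -115 95 3.519
```

```text
clock: 24.4
eef_pos: [0.4438, -0.2765, 0.0166]
ee_rot: [3.141, -0.0, 3.0]
ft_force: [-0.5, 0.2, -0.6]
finger_gap: 0.075
grip_force: 0.0
clock: 24.9
eef_pos: [0.4447, -0.2772, 0.109]
ee_rot: [-3.139, 0.003, 3.0]
ft_force: [0.2, 0.1, -0.3]
finger_gap: 0.08
grip_force: 0.0
t 24.9 pos [ 444.7 -277.2  109. ] Y 3.0 rpy [-3.139e+00  3.000e-03  3.000e+00] gap 80.0 grip 0.0 F [ 0.2  0.1 -0.3]
[33.3, 159.1, 14.0] -0.519
```

```bash
python3 -m crank '[[[8,40,3],-0.12],[[16,80,7],-0.25],[[25,120,10],-0.4],[[33,159,14],-0.52],[[33,159,14],-0.52]]' >/dev/null
python3 -m crank '[[[0,0,0],0],[[0,0,0],0],[[0,0,0],0]]' >/dev/null
python3 plan.py 434.2 -115 10 3.519
python3 - <<'E'
from h import *
S=optics.get_image("scene"); T=optics.get_image("top")
o=np.hstack([cv2.resize(S[130:220,190:290,::-1],(433,400)),cv2.resize(S[140:230,130:230,::-1],(367,400))]); cv2.imwrite("pics/p5.png",o)
E
```

```text
t 25.7 pos [ 433.8 -115.4   92.5] Y 3.518 rpy [ 3.142 -0.    -2.765] gap 79.9 grip 0.0 F [ 0.5 -0.7  0.4]
[-0.5, 0.2, 82.5] -0.001
```

View pics/p5.png

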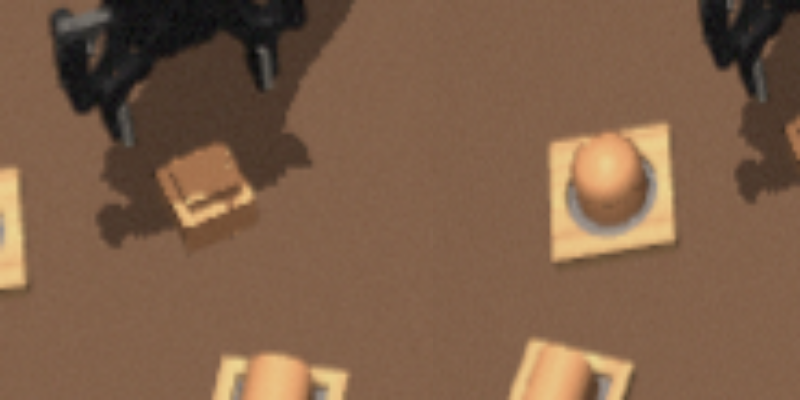

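The round cap sits in its pocket (608,185). The fingers are aligned with the square cap (207,190), so I'm going down to grip it.

```bash
python3 -m crank '[[[-0.5,0,20],0],[[-0.5,0,45],0],[[-0.5,0,65],0],[[-0.5,0,72],0],[[-0.5,0,72],0]]' >/dev/null
python3 -m crank '[[[0,0,4],0],[[0,0,8],0],[[0,0,10],0],[[0,0,10],0],[[0,0,10],0]]' >/dev/null
python3 plan.py 434.2 -115 10 3.519
python3 -m crank '[[[0,0,0],0],[[0,0,0],0],[[0,0,0],0],[[0,0,0],0],[[0,0,0],0]]' 35 45
python3 -m crank '[[[0,0,0],0],[[0,0,0],0],[[0,0,0],0]]'
python3 -m crank '[[[0,0,-15],0],[[0,0,-45],0],[[0,0,-75],0],[[0,0,-80],0],[[0,0,-80],0]]' >/dev/null; python3 plan.py 464.6 94 90 2.809
```

```text
t 26.8 pos [ 434.2 -114.3   11. ] Y 3.52 rpy [-3.141  0.    -2.763] gap 80.2 grip 0.0 F [ 0.7 -0.3  0.3]
[0.3, -0.7, 1.0] 0.001
clock: 27.3
eef_pos: [0.4342, -0.1143, 0.0112]
ee_rot: [-3.141, 0.0, -2.763]
ft_force: [-1.3, 0.3, 4.6]
finger_gap: 0.047
grip_force: 46.3
clock: 27.6
eef_pos: [0.4341, -0.1142, 0.0112]
ee_rot: [-3.141, 0.0, -2.763]
ft_force: [-1.9, -0.9, 5.2]
finger_gap: 0.0469
grip_force: 46.3
t 28.1 pos [ 434.6 -114.5   91.5] Y 3.52 rpy [-3.140e+00  2.000e-03 -2.763e+00] gap 46.7 grip 46.7 F [ 0.  -0.4 -1.5]
[-104.9, 182.6, 1.5] 0.711
```

```bash
python3 -m crank '[[[-20,35,0],0.12],[[-45,78,0],0.27],[[-70,120,0],0.42],[[-90,155,0],0.57],[[-105,182,0],0.71]]' >/dev/null
python3 -m crank '[[[0,0,0],0],[[0,0,0],0],[[0,0,20],0],[[0,0,45],0],[[0,0,55],0]]' >/dev/null
python3 -m crank '[[[0,0,0],0],[[0,0,0],0],[[0,0,0],0]]' >/dev/null
python3 plan.py 464.6 94 17 2.809
python3 - <<'E'
from h import *
S=optics.get_image("scene"); T=optics.get_image("top")
o=np.hstack([cv2.resize(S[130:220,270:370,::-1],(433,400)),cv2.resize(T[210:310,190:290,::-1],(367,400))]); cv2.imwrite("pics/p6.png",o)
E
```

```text
t 29.4 pos [464.7  88.6  36.6] Y 2.887 rpy [3.141e+00 1.000e-03 2.887e+00] gap 47.0 grip 46.7 F [ 0.6 -0.2 -0.8]
[1.4, 5.2, 19.6] 0.078
```

View pics/p6.png

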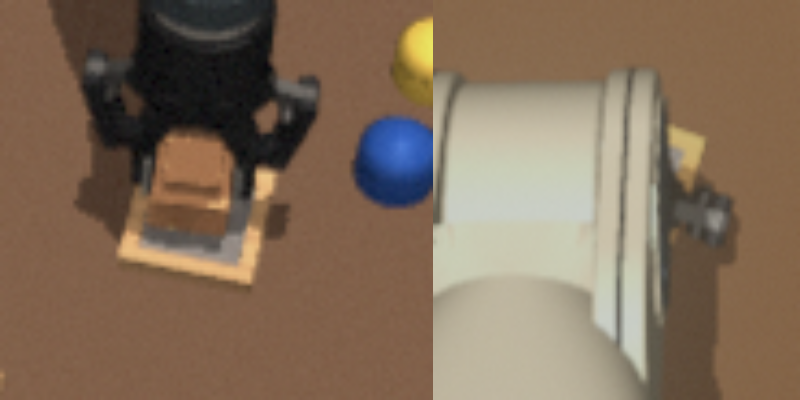

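The cap (190,180) hangs over the square pocket, about 5 mm left of centre and slightly turned. That matches the computed remainder, so I'll correct and lower it.

```bash
python3 -m crank '[[[1.4,5.2,0],0.078],[[1.4,5.2,4],0.078],[[1.4,5.2,10],0.078],[[1.4,5.2,12],0.078],[[1.4,5.2,12],0.078]]' >/dev/null
python3 plan.py 464.6 94 17 2.809
python3 -m crank '[[[0,0,2],0],[[0,0,5],0],[[0,0,7],0],[[0,0,8],0],[[0,0,8],0]]'
```

```text
t 30.0 pos [463.7  94.2  23.3] Y 2.811 rpy [-3.141e+00 -1.000e-03  2.811e+00] gap 47.2 grip 46.7 F [ 0.   0.2 -1.3]
[-0.9, 0.1, 6.3] 0.002
clock: 30.5
eef_pos: [0.4641, 0.0943, 0.0171]
ee_rot: [3.141, 0.001, 2.81]
ft_force: [-6.4, 0.2, 22.0]
finger_gap: 0.0468
grip_force: 49.2
```

```bash
python3 -m crank '[[[0,0,-1.2],0],[[0,0,-1.2],0],[[0,0,-1.2],0]]'
python3 -m crank '[[[0,0,0],0],[[0,0,0],0],[[0,0,0],0],[[0,0,0],0]]' 75 40
python3 -m crank '[[[0,0,-10],0],[[0,0,-40],0],[[0,0,-80],0],[[0,0,-120],0],[[0,0,-140],0]]' 80 40
python3 -m crank '[[[0,-45,0],0],[[0,-90,0],0],[[0,-135,0],0],[[0,-180,0],0],[[0,-220,0],0]]' >/dev/null
python3 -m crank '[[[0,-45,0],0],[[0,-90,0],0],[[0,-135,0],0],[[0,-180,0],0],[[0,-220,0],0]]' >/dev/null
python3 -m crank '[[[0,0,0],0],[[0,0,0],0],[[0,0,0],0]]'
python3 - <<'E'
from h import *
S=optics.get_image("scene"); T=optics.get_image("top")
o=np.vstack([cv2.resize(S[110:330,120:480,::-1],(550,336)),cv2.resize(T[90:310,100:460,::-1],(400,245)).copy().__class__((0,400,3),np.uint8) if 0 else cv2.copyMakeBorder(cv2.resize(T[150:310,110:460,::-1],(550,252)),0,0,0,0,0)]); cv2.imwrite("pics/end.png",o)
E
```

```text
clock: 30.8
eef_pos: [0.4642, 0.0944, 0.0172]
ee_rot: [3.141, 0.0, 2.81]
ft_force: [-0.9, -0.3, 7.3]
finger_gap: 0.0467
grip_force: 47.5
clock: 31.2
eef_pos: [0.464, 0.0943, 0.0168]
ee_rot: [-3.142, -0.0, 2.81]
ft_force: [-0.0, 1.1, 0.1]
finger_gap: 0.075
grip_force: 0.0
clock: 31.7
eef_pos: [0.4649, 0.0944, 0.161]
ee_rot: [3.14, 0.004, 2.81]
ft_force: [0.5, -0.2, -0.5]
finger_gap: 0.0798
grip_force: 0.0
clock: 33.0
eef_pos: [0.3207, -0.3209, 0.1573]
ee_rot: [3.141, -0.0, 2.81]
ft_force: [-0.1, 0.1, 0.7]
finger_gap: 0.0799
grip_force: 0.0
```

View pics/end.png

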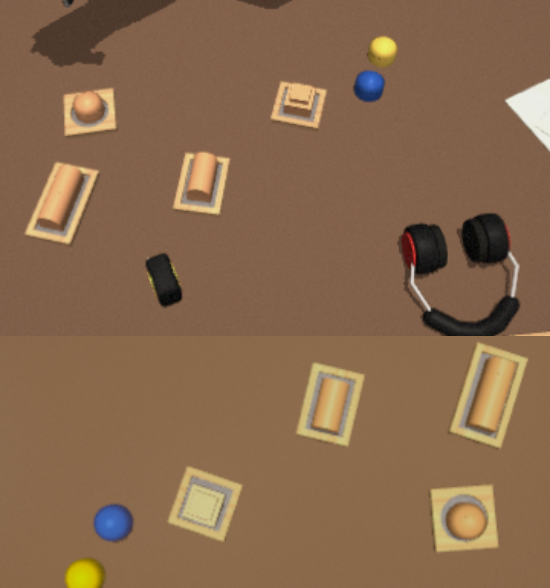

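All four parts lie flat in their matching pockets: round (88,107), long (60,197), short (203,176) and square (300,100) in the upper half. The bystanders and look-alikes have not moved. Handing in.

```bash
python3 -c "
from plant import order
print(order.sign_off())"
```

```text
the job is handed in; nothing more can be done
None
```

All four parts are lying flat and right way up in their matching cradles, with nothing else disturbed, and the job was handed in after about 33 s of robot time.

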